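# Count to the third gap and shelve the token case

### The job

Starting at the end of the rack where the tall spire stands, run a fingertip along the rail on its back wall to count the gaps, flicking the springy tab of the first, the second and then the third gap (count the gap that already holds a case) and going no further along the tabs, before you touch the loose case. Then, with the fingers only and without lifting it, push the loose case along the channel to that third gap and in until it is fully home against the back, standing upright. Leave the stored cases and everything else on the table where they are.

Things in the scene. Friction and masses are not known exactly. Their poses are not given: they have to be found in the camera images.
- rack: Fixed plywood rack, 142 mm deep (x), 294 mm wide (y). Origin on the table top; x points into the gaps, away from the robot, y along the row, z up. Its 6 mm floor carries the cases. Six equal gaps from x = 0 to 58 mm, 42 mm wide in the clear, centres at y = +-24, +-72, +-120 mm, between upright 6 mm dividers with rounded fronts, tops 50 mm above the table.
- channel (a point): Middle of the floor of the open loading channel in front of the gaps (rack x = -37, y = 0, 6 mm above the table). The channel runs along the rack's y, open at both ends, flat from rack x = -70 to -3 mm. On the robot's side a lip at x = -76 to -70 mm, its top 16 mm above the table, bounds it.
- rail (a point): Middle of the rail, the flat top of the back wall (rack x = 64, y = 0, 60 mm above the table). Wall and rail span rack x = 58 to 72 mm; the wall's near face at x = 58 mm is the back stop of all gaps. Six white springy tabs stand on the rail, one behind the middle of each gap.
- spire: Fixed tall pointed scenery spire, 130 mm high, 32 mm across its foot, origin at its foot. It stands behind the back wall of the rack (rack x = 110 mm) at one end (rack y = +130 or -130 mm, differs from start to start). Gap one is the end gap nearest to it.
- stump: Fixed low ruined tower, 45 mm high, 32 mm across, origin at its foot, in the same place at the other end of the rack.
- case: Loose grey plastic token case, 60 mm long (its x), 34 mm wide (y), 44 mm high, about 120 g, smooth (friction about 0.4). Origin at the centre of its underside. It stands in the channel with 6 mm of play, its length pointing into the gaps within a few degrees. Against the back stop its origin is at rack x = 28 mm, its near face about level with the divider fronts.
- tab_a (a joint): Lean of the springy white tab on the rail at rack x = 64, y = +120 mm, hinged at the rail's top, rad: 0 upright, positive towards -y of the rack, stops at +-1.3. It is 14 mm wide (rack x), 3 mm thick (y), 30 mm tall, its top 90 mm above the table. Pushed sideways it gives at under 2 N; it springs back upright when a finger has passed over it.
- tab_b (a joint): Lean of the springy white tab on the rail at rack x = 64, y = +72 mm, hinged at the rail's top, rad: 0 upright, positive towards -y of the rack, stops at +-1.3. It is 14 mm wide (rack x), 3 mm thick (y), 30 mm tall, its top 90 mm above the table. Pushed sideways it gives at under 2 N; it springs back upright when a finger has passed over it.
- tab_c (a joint): Lean of the springy white tab on the rail at rack x = 64, y = +24 mm, hinged at the rail's top, rad: 0 upright, positive towards -y of the rack, stops at +-1.3. It is 14 mm wide (rack x), 3 mm thick (y), 30 mm tall, its top 90 mm above the table. Pushed sideways it gives at under 2 N; it springs back upright when a finger has passed over it.
- tab_d (a joint): Lean of the springy white tab on the rail at rack x = 64, y = -24 mm, hinged at the rail's top, rad: 0 upright, positive towards -y of the rack, stops at +-1.3. It is 14 mm wide (rack x), 3 mm thick (y), 30 mm tall, its top 90 mm above the table. Pushed sideways it gives at under 2 N; it springs back upright when a finger has passed over it.
- tab_e (a joint): Lean of the springy white tab on the rail at rack x = 64, y = -72 mm, hinged at the rail's top, rad: 0 upright, positive towards -y of the rack, stops at +-1.3. It is 14 mm wide (rack x), 3 mm thick (y), 30 mm tall, its top 90 mm above the table. Pushed sideways it gives at under 2 N; it springs back upright when a finger has passed over it.
- tab_f (a joint): Lean of the springy white tab on the rail at rack x = 64, y = -120 mm, hinged at the rail's top, rad: 0 upright, positive towards -y of the rack, stops at +-1.3. It is 14 mm wide (rack x), 3 mm thick (y), 30 mm tall, its top 90 mm above the table. Pushed sideways it gives at under 2 N; it springs back upright when a finger has passed over it.
- stored1: Another grey case of the same make, already stored in the end gap at rack y = +120 mm (that gap still counts). Leave alone. Origin at the centre of its underside.
- stored2: The same, stored in the end gap at rack y = -120 mm. Leave alone.
- figure1: Game figure, 50 mm tall on a round 32 mm base, loose, beside the rack's lip near the rack's +y end; origin under its base. Leave alone.
- figure2: Game figure, 55 mm tall, the same base, to the robot's right; leave alone.
- pot: Small glass paint pot, 32 mm across, 42 mm tall, beside the lip near the rack's -y end; origin under it. Leave alone.
- dicecup: Wooden dice cup, 76 mm across, 85 mm tall, to the left; origin under it. Leave alone.
- deck: Banded deck of cards, 64 x 89 x 18 mm, lying to the right; origin under it. Leave alone.
- die: Die of 16 mm, behind the rack's back wall; origin under it. Leave alone.
Not all that is in view belongs to the job. Of the things that look like the spire, the smaller one is meant. Leave any brown look-alike of the case alone.

How it is judged:
On the way, in this order (a step that is already met when the one before it is completed fails the run):
1. the tab of the first gap from the spire is flicked (leans over 0.3 rad), the loose case not yet moved (((y of spire in the frame of rack above 0 m and (value of joint tab_a above 0.3 rad or value of joint tab_a below -0.3 rad)) or (y of spire in the frame of rack below 0 m and (value of joint tab_f above 0.3 rad or value of joint tab_f below -0.3 rad))) and distance of case from where it was at the start of the episode below 0.015 m).
2. the tab of the second gap from the spire is flicked (leans over 0.3 rad), the loose case not yet moved (((y of spire in the frame of rack above 0 m and (value of joint tab_b above 0.3 rad or value of joint tab_b below -0.3 rad)) or (y of spire in the frame of rack below 0 m and (value of joint tab_e above 0.3 rad or value of joint tab_e below -0.3 rad))) and distance of case from where it was at the start of the episode below 0.015 m).
3. the tab of the third gap from the spire is flicked (leans over 0.3 rad), the loose case not yet moved (((y of spire in the frame of rack above 0 m and (value of joint tab_c above 0.3 rad or value of joint tab_c below -0.3 rad)) or (y of spire in the frame of rack below 0 m and (value of joint tab_d above 0.3 rad or value of joint tab_d below -0.3 rad))) and distance of case from where it was at the start of the episode below 0.015 m).
4. the case is home in the third gap (x of case in the frame of rack above 0.022 m and ((y of spire in the frame of rack above 0 m and y of case in the frame of rack between 0.017 and 0.031 m) or (y of spire in the frame of rack below 0 m and y of case in the frame of rack between -0.031 and -0.017 m)) and z of case in the frame of rack below 0.01 m and angle between case's own z axis and vertical below 0.1 rad), for 0.2 s.
At the end, for the whole second after the job is handed in: The case stands upright (within 0.1 rad) on the rack floor in the third gap from the spire (within 7 mm of the gap's centre line), within 6 mm of the back stop, at rest (all of step 4 and linear speed of case below 0.01 m/s); the robot touches nothing.
It fails at once if a tab beyond the third gap is flicked (leans over 0.3 rad) (((y of spire in the frame of rack above 0 m and (value of joint tab_d above 0.3 rad or value of joint tab_d below -0.3 rad)) or (y of spire in the frame of rack below 0 m and (value of joint tab_c above 0.3 rad or value of joint tab_c below -0.3 rad))) or ((y of spire in the frame of rack above 0 m and (value of joint tab_e above 0.3 rad or value of joint tab_e below -0.3 rad)) or (y of spire in the frame of rack below 0 m and (value of joint tab_b above 0.3 rad or value of joint tab_b below -0.3 rad))) or ((y of spire in the frame of rack above 0 m and (value of joint tab_f above 0.3 rad or value of joint tab_f below -0.3 rad)) or (y of spire in the frame of rack below 0 m and (value of joint tab_a above 0.3 rad or value of joint tab_a below -0.3 rad)))).
It fails at once if the loose case is lifted more than 8 mm or tipped over 0.35 rad (z of case in the frame of rack above 0.014 m or angle between case's own z axis and vertical above 0.35 rad).
It fails at once if a stored case moves more than 12 mm, or another bystander more than 30 mm (distance of any of stored1, stored2 from where it was at the start of the episode above 0.012 m or distance of any of figure1, figure2, pot, dicecup, deck, die from where it was at the start of the episode above 0.03 m).
It also fails if it takes over 61 s, if anything falls off the work surface, if the arm or the gripper's body presses on something with over 40 N, if the wrist force passes 120 N, or if a joint passes its speed limit or range.

### The arm

A 6-joint arm with a two-finger parallel gripper is mounted at the origin on the work surface. World frame = base frame: x ahead of the robot, y to its left, z up, the work surface at z = 0. Lengths are in m, angles in rad, forces in N, time in s.
With the tool pointing down it reaches from about 0.3 to 0.775 m from the base axis. Payload 14.6 kg.
Tool frame: the origin (TCP) lies on the centre line of the jaws, within the pads' length; the fingertips stand 19 mm ahead of it and the grasp point (between the pads) is the TCP; y points along the fingers, x is the direction in which the jaws open and shut, and the axes are right-handed (so a half turn about y gives the same grasp; the last joint's range is limited). The gripper opens to 94 mm and grips with 3 to 60 N. Pads are 16 mm wide; open, the fingers measure 119 mm over their backs; the gripper's body (75 mm by 177 mm) begins 78 mm behind the grasp point.
Start: joints at [1.178, 0.3, 1.521, -0, 1.321, -0.067], TCP at [0.176, 0.521, 0.224] pointing down, gripper open.
Joint ranges: [-3.03, 3.03], [-0.79, 2.21], [0.23, 2.52], [-1.04, 4.18], [0, 3.07], [-2.55, 2.55]. Speed limits (rad/s): [2.22, 2.22, 2.57, 3.14, 3.14, 3.14].

### API

Orientations are given as [roll, pitch, yaw] about the fixed x, y, z axes, in that order (R = Rz(yaw) Ry(pitch) Rx(roll)).
In Python, from station import ctrl, optics gives the robot as it stands.
- The arm moves only by the tool jog_arm, never from a script. Its argument "targets" is a list of rows, each a list of 3 entries, a list of its own where there are three numbers: the finger opening in cm, from 0 to 9.4, then the shift along the tool's x, y, z in cm, then the turn about the tool's y in rad. A call has 1 to 10 rows; each row is the pose to reach, as a shift and turn from the pose commanded when the call began, along the tool's axes at that moment; what a row does not reach only later rows make up. A row lasts 1/10 s, in which the tool goes at most 50 mm and 8.59 degrees, less where a joint would pass 70% of its speed; a pose out of reach is approached as far as the arm can. A call with a gripper value outside its range is refused whole. The fingers move at their own pace and stop on an object; "grip_force" is the grip in N (left out, the last holds). Time passes only in rows, so rows that repeat a pose let the fingers close. It gives the time, the measured TCP pose, the force and the opening at its end, in the units of the state.
- ctrl.get_obs(): the state, without advancing time (a new reading comes with each control period).
- optics.camera(name): name is "side" or "top"; returns a dict with "img" (420x560x3 uint8, red, green, blue), "range_z" (420x560 float32, m along the optical axis (not along the pixel's ray), 0 where there is no reading), "camera_matrix" (3x3 intrinsics, pixels), "world_to_cam" (4x4, takes a point from world to camera coordinates). Camera axes: x right, y up, looking along -z (the intrinsics and any distortion apply to the point x, -y, -z); pixel columns grow to the right and rows downward; lengths in m; the calibration is good to about 2 mm. A picture is of the moment at which its call begins.
- ctrl.hand_in(): hands the job in, once; it reports no verdict.
The state is a dict: "time_s": time; "qpos": joint angles; "joint_vel": joint speeds; "tau": joint torques, N m; "ee_pos": TCP position; "eef_rot": TCP orientation; "force": force on the tool from outside, world axes, zero at the start; "moment": the same for the moment, N m; "grip_width": finger opening in m.
Only numpy, scipy, OpenCV 4.12 (cv2) and the standard library are available. Lean on these libraries where they do the work, as an engineer would, in place of code of your own. Each camera call takes 0.05 s, during which the arm holds its last target. There are 200 camera calls.

## Working session

There is one attempt and no reset: what is moved stays moved. The work goes in short steps, Python scripts to look and compute and a tool call to move; the robot and the scene stay as the last step left them, time stands still between calls to the robot, and variables do not carry over. Pictures are saved under pics/ and viewed, about 8 in all and at most 12, crops included, and the job is handed in when it is done.

Besides the shell and the picture viewer there is one more tool, called after "Call:" in YAML: its name, and indented under it one key for each argument. jog_arm: Moves the arm, as the interface text tells. Its arguments: {"type":"object","properties":{"targets":{"type":"array","items":{"type":"array"}},"grip_force":{"type":"number"}},"required":["targets"]}

```bash
mkdir -p pics; ls
python3 - <<'E'
from station import ctrl, optics
import cv2,numpy as np
print(ctrl.get_obs())
for n in ("top","side"):
    c=optics.camera(n); cv2.imwrite(f"pics/{n}0.png",c["img"][:,:,::-1]); np.savez(f"{n}0.npz",**c)
    print(n,c["camera_matrix"],c["world_to_cam"])
E
```

```text
pics
{'time_s': 0.0, 'qpos': array([ 1.17839637e+00,  3.00481970e-01,  1.52157015e+00, -2.35575893e-05,
        1.32070247e+00, -6.65894853e-02]), 'joint_vel': array([-0.00094746, -0.0002    ,  0.00043274,  0.00061866, -0.00087877,
       -0.00040555]), 'tau': array([ 1.29913104e-03, -5.31800544e+01, -3.52736163e+01,  7.08894082e-02,
        2.44095043e-02, -6.38371216e-05]), 'ee_pos': array([0.17595382, 0.52084427, 0.22388498]), 'eef_rot': array([-1.57074178e+00,  1.16088151e-03,  1.24499173e+00]), 'force': array([-0.73764878, -0.12260306,  0.22379541]), 'moment': array([-0.07498119,  0.03661521,  0.04408035]), 'grip_width': 0.0941643409734942}
top [[484.31590805   0.         281.40571834]
 [  0.         484.31590805 201.85066025]
 [  0.           0.           1.        ]] [[ 1.79639876e-02 -9.99829595e-01  4.25165024e-03 -5.52993433e-03]
 [ 9.83044424e-01  1.84382032e-02  1.82438189e-01 -5.72711219e-01]
 [-1.82485494e-01  9.02243700e-04  9.83208132e-01 -1.08023279e+00]
 [ 0.00000000e+00  0.00000000e+00  0.00000000e+00  1.00000000e+00]]
side [[411.16793593   0.         278.69034737]
 [  0.         411.16793593 207.66071106]
 [  0.           0.           1.        ]] [[ 0.99913335 -0.03107924  0.02768811 -0.5610676 ]
 [-0.00954702  0.47635339  0.87920208 -0.05961531]
 [-0.04051426 -0.87870446  0.47564384 -0.99088006]
 [ 0.          0.          0.          1.        ]]
```

View pics/top0.png

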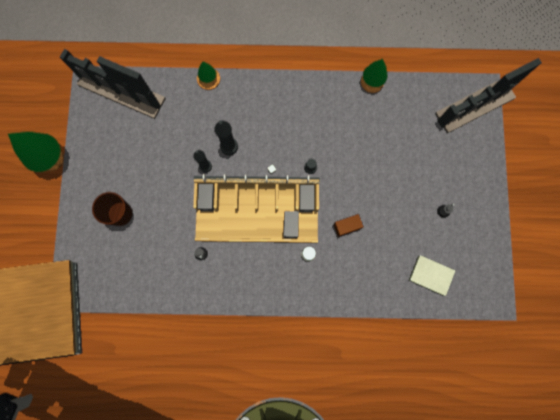

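View pics/side0.png

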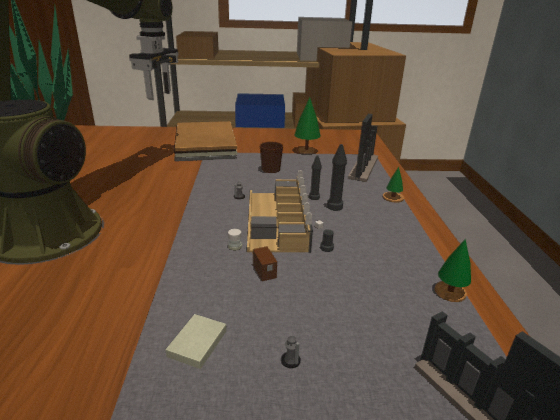

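The top view shows the small spire at px (202,160), with a taller look-alike at (226,138). The stump is at (311,166), the loose grey case at (291,224) and its brown look-alike at (348,225). Stored cases are at (206,196) and (307,198). The side view agrees: small spire (316,177), tall look-alike (337,175). I choose the grey case and the smaller spire, at the +y end, so the tabs to flick are a, b and c.

```bash
cat > h.py <<'E'
import numpy as np,cv2
def cloud(c):
    K=c["camera_matrix"];d=c["range_z"].astype(float);h,w=d.shape
    u,v=np.meshgrid(np.arange(w),np.arange(h))
    p=np.stack([(u-K[0,2])*d/K[0,0],-(v-K[1,2])*d/K[1,1],-d,np.ones_like(d)],-1)
    return (p@np.linalg.inv(c["world_to_cam"]).T)[...,:3]
E
python3 - <<'E'
from h import *
c=dict(np.load("top0.npz"));P=cloud(c);im=c["img"];hsv=cv2.cvtColor(im,cv2.COLOR_RGB2HSV)
print("table z",np.median(P[280:300,220:380,2]))
roi=np.zeros(im.shape[:2],bool);roi[170:248,185:328]=1
ply=roi&(hsv[...,1]>90)&(hsv[...,2]>70)&(P[...,2]<.1)
q=P[ply];print(ply.sum(),q.min(0),q.max(0))
fl=q[(q[:,2]<.02)&(q[:,2]>0)]
print("floor+lip rect",cv2.minAreaRect(fl[:,:2].astype(np.float32)))
w=q[(q[:,2]>.055)&(q[:,2]<.066)];print("rail",len(w),cv2.minAreaRect(w[:,:2].astype(np.float32)))
dark=roi&(P[...,2]>.03)&(hsv[...,1]<70)
for a,b,n in((270,300,'case'),(195,218,'st1'),(298,320,'st2')):
    m=dark.copy();m[:,:a]=0;m[:,b:]=0;m[:208 if n=='case' else 180]=0;
    if n!='case':m[213:]=0
    r=P[m];r=r[abs(r[:,2]-.05)<.006];print(n,len(r),np.median(r[:,2]),cv2.minAreaRect(r[:,:2].astype(np.float32)))
tab=roi&(P[...,2]>.07)&(P[...,2]<.1)
n,l,s,ce=cv2.connectedComponentsWithStats(tab.astype(np.uint8))
for i in range(1,n):
    print("tab",s[i],P[l==i].mean(0),P[l==i].max(0)[2])
for (u,v) in((202,160),(226,138),(311,166)):
    r=P[v-12:v+13,u-8:u+9].reshape(-1,3);r=r[r[:,2]>.03];print("tower",r.max(0),np.median(r,0))
crop=cv2.resize(im[145:265,180:370,::-1],None,fx=4,fy=4,interpolation=cv2.INTER_CUBIC);cv2.imwrite("pics/crop0.png",crop)
E
```

```text
table z 0.00029284520630357136
6401 [ 0.48238628 -0.0823856  -0.00491585] [0.62849227 0.22160131 0.064873  ]
floor+lip rect ((0.5548799633979797, 0.06925671547651291), (0.14344345033168793, 0.30295243859291077), 0.3687290549278259)
rail 328 ((0.6184455156326294, 0.06533052027225494), (0.014259076677262783, 0.29106515645980835), 1.0880688428878784)
case 342 0.049415724103018754 ((0.5230847597122192, -0.017524108290672302), (0.031800150871276855, 0.059546489268541336), 88.24729919433594)
st1 359 0.04948557101263584 ((0.5842785835266113, 0.18465614318847656), (0.05858412757515907, 0.03364313021302223), 1.8375431299209595)
st2 356 0.049687730363306315 ((0.5836907625198364, -0.05450562387704849), (0.036470960825681686, 0.06978333741426468), 86.3176498413086)
tab [203 174   3   7  16] [0.62236101 0.18428666 0.08234718] 0.09215455500379321
tab [224 174   2   8  15] [0.62189428 0.13653115 0.08357127] 0.08964305341345224
tab [245 174   2   8  15] [0.62278779 0.08850874 0.08366935] 0.09372839585476389
tab [266 174   2   8  11] [0.62454444 0.04083766 0.08186027] 0.08981753375923462
tab [287 175   1   7   7] [ 0.6225187  -0.00680914  0.08514205] 0.09047168486243162
tab [307 175   2   7   9] [ 0.62364523 -0.05454826  0.08311191] 0.09198948386759609
tower [0.68041478 0.20578954 1.16660157] [0.66250005 0.19090324 0.10196258]
tower [0.72556043 0.15425254 1.16660157] [0.7079631  0.13302266 0.11699447]
tower [0.68172866 0.00600541 1.16660157] [ 0.66543128 -0.06403801  0.04591804]
```

View pics/crop0.png

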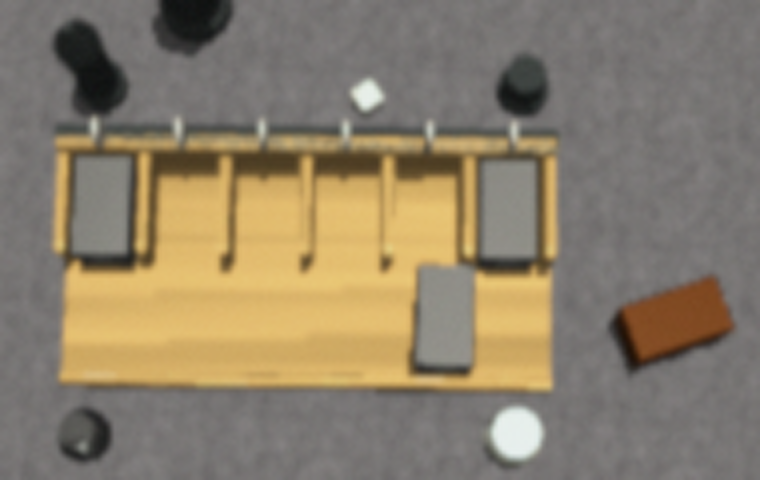

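The crop confirms the choice: the grey case is in the channel at about rack y = -82 mm, yawed about -2°, and the brown one is off the rack to the right. The rack frame is about (0.5565, 0.065) with yaw about 0.005. Tabs, rail and stored cases agree on that within about 2 mm. Next I close the fingers and move above the start of the rail.

Call:
jog_arm:
  targets:
    - [0, [-12.9, 0, -51.2], -0.33]
    - [0, [-12.9, 0, -51.2], -0.33]
    - [0, [-12.9, 0, -51.2], -0.33]
    - [0, [-12.9, 0, -51.2], -0.33]
    - [0, [-12.9, 0, -51.2], -0.33]
    - [0, [-12.9, 0, -51.2], -0.33]
    - [0, [-12.9, 0, -51.2], -0.33]
    - [0, [-12.9, 0, -51.2], -0.33]
    - [0, [-12.9, 0, -51.2], -0.33]
    - [0, [-12.9, 0, -51.2], -0.33]

```text
time_s: 1.1
ee_pos: [0.5901, 0.2536, 0.2241]
eef_rot: [-1.57, 0.0, 1.575]
force: [0.1, 1.7, 0.4]
grip_width: 0.0176
```

Call:
jog_arm:
  targets:
    - [0, [0, 0, 0], 0]
    - [0, [0, 0, 0], 0]
    - [0, [0, 0, 0], 0]

```text
time_s: 1.4
ee_pos: [0.5878, 0.2558, 0.2243]
eef_rot: [-1.57, -0.0, 1.576]
force: [-0.8, 1.3, 0.3]
grip_width: 0.0002
```

Call:
jog_arm:
  targets:
    - [0, [-2.1, 0, -3.3], 0]
    - [0, [-2.1, 3, -3.3], 0]
    - [0, [-2.1, 6, -3.3], 0]
    - [0, [-2.1, 9, -3.3], 0]
    - [0, [-2.1, 11, -3.3], 0]
    - [0, [-2.1, 12.6, -3.3], 0]
    - [0, [-2.1, 12.6, -3.3], 0]
    - [0, [-2.1, 12.6, -3.3], 0]
    - [0, [-2.1, 12.6, -3.3], 0]

```text
time_s: 2.3
ee_pos: [0.6222, 0.2347, 0.1]
eef_rot: [-1.573, -0.001, 1.575]
force: [0.1, -1.0, 0.4]
grip_width: 0.0004
```

Run:
```python
from station import optics
import cv2
a=optics.camera("side")["img"][150:270,220:370,::-1];b=optics.camera("top")["img"][130:250,180:330,::-1]
cv2.imwrite("pics/pre.png",cv2.hconcat([cv2.resize(i,(400,320)) for i in (a,b)]))
```

```text
(no output)
```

View pics/pre.png

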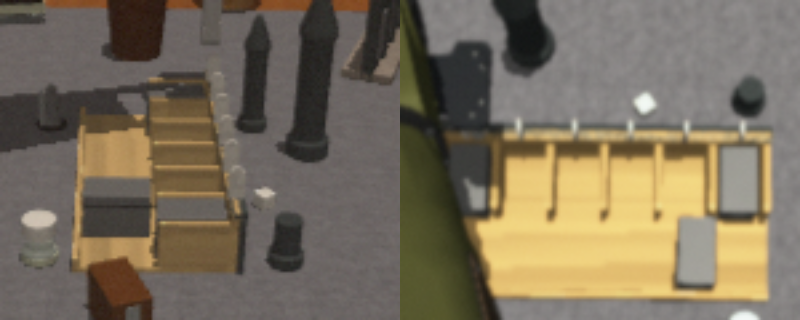

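The finger hangs at the far end of the rail in line with the tab row (side crop, about (210,20)). The rack and case are undisturbed. I now sweep over the three tabs and stop on the third.

Call:
jog_arm:
  targets:
    - [0, [-2, 0.2, 0], 0]
    - [0, [-3.7, 0.2, 0], 0]
    - [0, [-5.4, 0.2, 0], 0]
    - [0, [-7.1, 0.2, 0], 0]
    - [0, [-8.8, 0.2, 0], 0]
    - [0, [-10.5, 0.2, 0], 0]
    - [0, [-12.2, 0.2, 0], 0]
    - [0, [-13.5, 0.2, 0], 0]
    - [0, [-14.4, 0.2, 0], 0]
    - [0, [-14.7, 0.2, 0], 0]

```text
time_s: 3.4
ee_pos: [0.6224, 0.0863, 0.0965]
eef_rot: [-1.571, 0.0, 1.574]
force: [0.5, 1.0, 0.1]
grip_width: 0.0003
```

Call:
jog_arm:
  targets:
    - [0, [0, 0, 0], 0]
    - [0, [0, 0, 0], 0]

```text
time_s: 3.6
ee_pos: [0.6224, 0.0876, 0.0965]
eef_rot: [-1.571, -0.0, 1.575]
force: [0.2, -0.0, 1.8]
grip_width: 0.0005
```

Run:
```python
from station import optics
import cv2
a=optics.camera("side")["img"][150:270,220:370,::-1]
cv2.imwrite("pics/sw.png",cv2.resize(a,(600,480)))
```

```text
(no output)
```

View pics/sw.png

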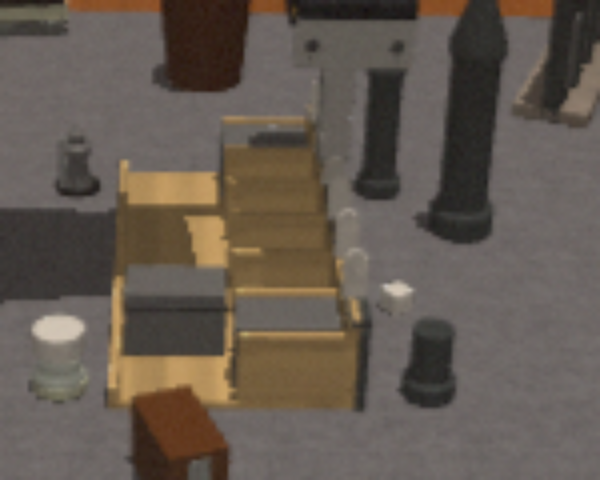

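The finger stands at the third tab (hidden behind it); tabs e and f are upright at (345,225) and (355,270), and the case is unmoved. I push 14 mm further for margin, still 19 mm short of tab d, then lift and move over the channel.

Call:
jog_arm:
  targets:
    - [0, [-0.8, 0, 0], 0]
    - [0, [-1.4, 0, 0], 0]
    - [0, [-1.4, 0, 0], 0]
    - [0, [-1.4, 0, 0], 0]
    - [0, [-1.4, -3, 0], 0]
    - [0, [-1.4, -6, 0], 0]
    - [0, [-1.4, -8, 0], 0]
    - [0, [-1.4, -8, 0], 0]

```text
time_s: 4.45
ee_pos: [0.6234, 0.0734, 0.1794]
eef_rot: [-1.576, -0.0, 1.575]
force: [0.6, -0.2, 0.3]
grip_width: 0.0004
```

Run:
```python
from station import optics,ctrl
import cv2
from h import *
c=optics.camera("top");P=cloud(c);hsv=cv2.cvtColor(c["img"],cv2.COLOR_RGB2HSV)
m=(abs(P[...,2]-.05)<.006)&(hsv[...,1]<70)&(P[...,0]>.485)&(P[...,0]<.555)&(abs(P[...,1]-.06)<.14)
r=P[m];print(len(r),cv2.minAreaRect(r[:,:2].astype(np.float32)),r.min(0),r.max(0))
m=((P[...,2]>.075)&(P[...,2]<.1)&(abs(P[...,0]-.622)<.015)&(abs(P[...,1]-.065)<.15)).astype(np.uint8)
n,l,s,ce=cv2.connectedComponentsWithStats(m)
for i in range(1,n):print(s[i,4],P[l==i].mean(0).round(4))
```

```text
331 ((0.524101197719574, 0.08297242969274521), (0.23408372700214386, 0.05945909768342972), 89.42957305908203) [ 0.49328933 -0.03428506  0.04437931] [0.55499452 0.19971254 0.05503648]
7 [ 0.6223 -0.0068  0.0861]
7 [ 0.623  -0.0548  0.0869]
```

Call:
jog_arm:
  targets:
    - [0, [-4, 0, 3], 0]
    - [0, [-8, 0, 6], 0]
    - [0, [-12, 0, 9], 0]
    - [0, [-13.5, 0, 10], 0]
    - [0, [-13.5, 3, 10], 0]
    - [0, [-13.5, 7, 10], 0]
    - [0, [-13.5, 11, 10], 0]
    - [0, [-13.5, 13, 10], 0]
    - [0, [-13.5, 14.2, 10], 0]
    - [0, [-13.5, 14.2, 10], 0]

```text
time_s: 5.5
ee_pos: [0.5219, -0.062, 0.0325]
eef_rot: [-1.567, -0.001, 1.575]
force: [0.2, 0.3, 0.1]
grip_width: 0.0006
```

Call:
jog_arm:
  targets:
    - [0, [0, 0, 0], 0]
    - [0, [0, 0, 0], 0]

```text
time_s: 5.7
ee_pos: [0.5236, -0.0623, 0.0355]
eef_rot: [-1.573, 0.0, 1.575]
force: [-0.3, -0.2, -0.0]
grip_width: 0.0006
```

Call:
jog_arm:
  targets:
    - [0, [0.8, 0, 0], 0]
    - [0, [1.4, 0, 0], 0]
    - [0, [2.0, 0, 0], 0]
    - [0, [2.6, 0, 0], 0]
    - [0, [3.2, 0, 0], 0]
    - [0, [3.8, 0, 0], 0]
    - [0, [4.4, 0, 0], 0]
    - [0, [5.0, 0, 0], 0]
    - [0, [5.3, 0, 0], 0]
    - [0, [5.4, 0, 0], 0]

```text
time_s: 6.7
ee_pos: [0.5227, -0.0078, 0.0344]
eef_rot: [-1.571, -0.0, 1.575]
force: [0.2, -1.0, 1.3]
grip_width: 0.0004
```

```bash
cat >> h.py <<'E'
def case(c):
    P=cloud(c);hsv=cv2.cvtColor(c["img"],cv2.COLOR_RGB2HSV)
    m=((abs(P[...,2]-.05)<.004)&(hsv[...,1]<70)&(P[...,0]>.485)&(P[...,0]<.62)&(P[...,1]>-.037)&(P[...,1]<.16)).astype(np.uint8)
    n,l,s,ce=cv2.connectedComponentsWithStats(m)
    for i in range(1,n):
        if s[i,4]>25:
            r=P[l==i];print("blob",s[i,4],cv2.minAreaRect(r[:,:2].astype(np.float32)),r.min(0).round(4),r.max(0).round(4))
E
python3 - <<'E'
from station import optics
from h import *
c=optics.camera("top");case(c)
a=optics.camera("side")["img"][150:270,220:370,::-1];b=c["img"][140:260,180:330,::-1]
cv2.imwrite("pics/p1.png",cv2.hconcat([cv2.resize(i,(400,320)) for i in (a,b)]))
E
```

```text
(no output)
```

View pics/p1.png

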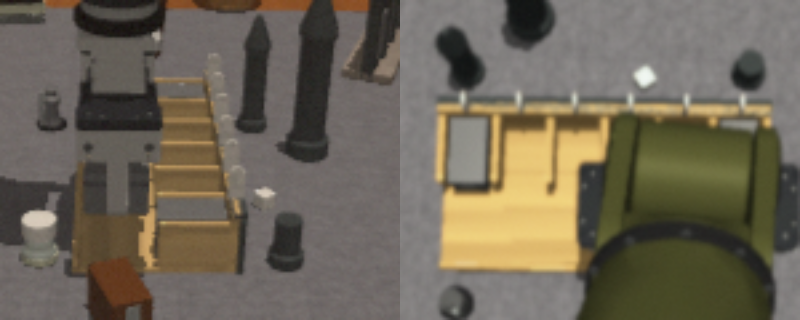

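The arm hides the case from above. In the side crop the closed fingers, at (118,185), push against it, the tabs are all upright and nothing else has moved. I push on to just short of the third gap, back off and look.

Call:
jog_arm:
  targets:
    - [0, [0.6, 0, 0], 0]
    - [0, [1.3, 0, 0], 0]
    - [0, [2.0, 0, 0], 0]
    - [0, [2.7, 0, 0], 0]
    - [0, [3.4, 0, 0], 0]
    - [0, [4.1, 0, 0], 0]
    - [0, [4.8, 0, 0], 0]
    - [0, [5.4, 0, 0], 0]
    - [0, [5.8, 0, 0], 0]
    - [0, [6.0, 0, 0], 0]

```text
time_s: 7.8
ee_pos: [0.5225, 0.0522, 0.0344]
eef_rot: [-1.571, 0.0, 1.575]
force: [0.6, -0.0, -0.1]
grip_width: 0.0004
```

Call:
jog_arm:
  targets:
    - [0, [0.2, 0, 0], 0]
    - [0, [0.2, 0, 0], 0]
    - [0, [-1, 0, 0], 0]
    - [0, [-2, -3, 0], 0]
    - [0, [-5, -8, 3], 0]
    - [0, [-9, -12, 5], 0]
    - [0, [-13, -14, 7], 0]
    - [0, [-16, -14, 7], 0]

```text
time_s: 8.6
ee_pos: [0.4523, -0.11, 0.177]
eef_rot: [-1.574, 0.001, 1.576]
force: [1.0, -0.0, 0.1]
grip_width: 0.0005
```

Run:
```python
from station import optics
from h import *
c=optics.camera("top");case(c)
a=optics.camera("side")["img"][150:270,220:370,::-1];b=c["img"][140:260,180:330,::-1]
cv2.imwrite("pics/p2.png",cv2.hconcat([cv2.resize(i,(400,320)) for i in (a,b)]))
```

```text
blob 330 ((0.5220413208007812, 0.08178722113370895), (0.057107433676719666, 0.03283565863966942), 1.4725619554519653) [0.4932 0.0648 0.046 ] [0.5508 0.0978 0.0538]
```

View pics/p2.png

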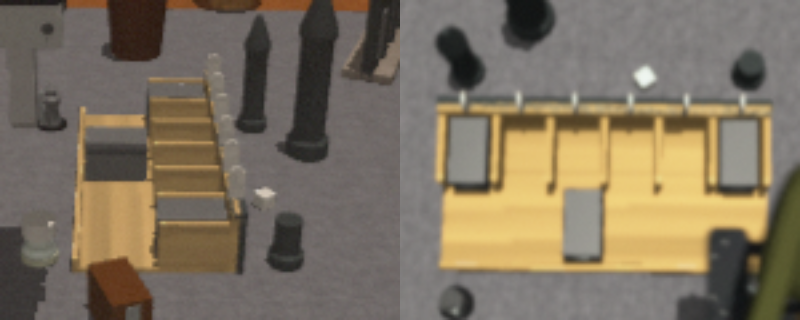

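The case stands in the channel in front of the third gap (top crop (583,225)), upright, about 7 mm short of the gap's centre line. I nudge it 7 mm further.

Call:
jog_arm:
  targets:
    - [0, [5, 0, -3], 0]
    - [0, [10, 0, -7], 0]
    - [0, [13.5, 0, -7], 0]
    - [0, [14, 4, -7], 0]
    - [0, [14, 8, -7], 0]
    - [0, [14, 12, -7], 0]
    - [0, [14, 14, -7], 0]
    - [0, [14.8, 14, -7], 0]
    - [0, [15.8, 14, -7], 0]
    - [0, [16.4, 14, -7], 0]

```text
time_s: 9.7
ee_pos: [0.5232, 0.0569, 0.0359]
eef_rot: [-1.573, -0.0, 1.576]
force: [-0.3, -1.1, -0.9]
grip_width: 0.0004
```

Call:
jog_arm:
  targets:
    - [0, [0.3, 0, 0], 0]
    - [0, [0.5, 0, 0], 0]
    - [0, [0.5, 0, 0], 0]
    - [0, [0.5, 0, 0], 0]
    - [0, [-1, 0, 0], 0]
    - [0, [-2, -3, 0], 0]
    - [0, [-5, -8, 3], 0]
    - [0, [-9, -12, 5], 0]
    - [0, [-13, -14, 7], 0]
    - [0, [-16, -14, 7], 0]

```text
time_s: 10.7
ee_pos: [0.4522, -0.1062, 0.1769]
eef_rot: [-1.574, 0.001, 1.576]
force: [2.2, -0.7, -0.4]
grip_width: 0.0005
```

Run:
```python
from station import optics
from h import *
case(optics.camera("top"))
```

```text
blob 332 ((0.5218804478645325, 0.08879125863313675), (0.05695585906505585, 0.032804932445287704), 1.0371434688568115) [0.4933 0.0721 0.046 ] [0.5504 0.1052 0.0538]
```

The case is now centred at y = 0.0888 m (target 0.089). I go behind it with the fingers slightly open for a wide contact, above the lip.

Call:
jog_arm:
  targets:
    - [0.8, [5, 0, -1], 0]
    - [0.8, [10, 0, -1], 0]
    - [0.8, [14.5, 0, -1], 0]
    - [0.8, [18, 0, -1.4], 0]
    - [0.8, [19.3, 0, -1.4], 0]
    - [0.8, [19.3, 4, -1.4], 0]
    - [0.8, [19.3, 8, -1.4], 0]
    - [0.8, [19.3, 12, -1.4], 0]
    - [0.8, [19.3, 13.4, -1.4], 0]
    - [0.8, [19.3, 13.4, -1.4], 0]

```text
time_s: 11.75
ee_pos: [0.4652, 0.0873, 0.0385]
eef_rot: [-1.567, 0.001, 1.574]
force: [0.3, -0.5, 0.1]
grip_width: 0.0083
```

Call:
jog_arm:
  targets:
    - [0.8, [0, 0, 0], 0]
    - [0.8, [0, 0, 0], 0]

```text
time_s: 11.95
ee_pos: [0.4671, 0.0882, 0.0417]
eef_rot: [-1.573, -0.0, 1.575]
force: [-0.5, -0.0, 0.8]
grip_width: 0.0076
```

Call:
jog_arm:
  targets:
    - [0.8, [0, 0, -0.8], 0]
    - [0.8, [0, 0, -1.5], 0]
    - [0.8, [0, 0, -2.1], 0]
    - [0.8, [0, 0, -2.7], 0]
    - [0.8, [0, 0, -3.3], 0]
    - [0.8, [0, 0, -3.9], 0]
    - [0.8, [0, 0, -4.5], 0]
    - [0.8, [0, 0, -5.1], 0]
    - [0.8, [0, 0, -5.7], 0]
    - [0.8, [0, 0, -6.2], 0]

```text
time_s: 12.95
ee_pos: [0.5288, 0.0889, 0.0404]
eef_rot: [-1.571, -0.0, 1.575]
force: [-0.6, -0.5, 1.1]
grip_width: 0.0079
```

Call:
jog_arm:
  targets:
    - [0.8, [0, 0, -0.4], 0]
    - [0.8, [0, 0, -0.8], 0]
    - [0.8, [0, 0, -1.1], 0]
    - [0.8, [0, 0, -1.3], 0]
    - [0.8, [0, 0, -1.5], 0]
    - [0.8, [0, 0, -1.5], 0]

```text
time_s: 13.55
ee_pos: [0.5435, 0.0889, 0.0405]
eef_rot: [-1.571, -0.0, 1.575]
force: [-0.5, -0.2, -0.4]
grip_width: 0.0077
```

Still free; I press on in small steps until the back stop is felt.

Call:
jog_arm:
  targets:
    - [0.8, [0, 0, -0.1], 0]
    - [0.8, [0, 0, -0.2], 0]
    - [0.8, [0, 0, -0.3], 0]
    - [0.8, [0, 0, -0.3], 0]

```text
time_s: 13.95
ee_pos: [0.5465, 0.0889, 0.0405]
eef_rot: [-1.571, -0.0, 1.575]
force: [-0.4, -0.3, -1.0]
grip_width: 0.0078
```

Call:
jog_arm:
  targets:
    - [0.8, [0, 0, -0.1], 0]
    - [0.8, [0, 0, -0.2], 0]
    - [0.8, [0, 0, -0.2], 0]

```text
time_s: 14.25
ee_pos: [0.5476, 0.0889, 0.0404]
eef_rot: [-1.568, 0.0, 1.575]
force: [-8.2, -0.3, 4.4]
grip_width: 0.0077
```

The back stop is felt at -8 N, at TCP x = 0.5476 (0.5465 expected). I back off, lift and check.

Call:
jog_arm:
  targets:
    - [0.8, [0, 0, 0.5], 0]
    - [0.8, [0, 0, 2], 0]
    - [0.8, [0, 0, 4], 0]
    - [0.8, [0, -3, 6], 0]
    - [0.8, [0, -7, 8], 0]
    - [0.8, [-5, -12, 9], 0]
    - [0.8, [-9, -14, 9], 0]
    - [0.8, [-14, -14, 9], 0]
    - [0.8, [-19, -14, 9], 0]
    - [0.8, [-19, -14, 9], 0]

```text
time_s: 15.25
ee_pos: [0.4589, -0.105, 0.181]
eef_rot: [-1.572, 0.001, 1.572]
force: [0.5, 0.2, -0.1]
grip_width: 0.0079
```

Run:
```python
from station import optics,ctrl
from h import *
c=optics.camera("top");case(c)
a=optics.camera("side")["img"][150:270,220:370,::-1];b=c["img"][140:260,180:330,::-1]
cv2.imwrite("pics/p3.png",cv2.hconcat([cv2.resize(i,(400,320)) for i in (a,b)]))
```

```text
blob 333 ((0.5875146389007568, 0.08850887417793274), (0.06021033972501755, 0.03333378583192825), 1.9542992115020752) [0.5572 0.0724 0.046 ] [0.6176 0.1058 0.054 ]
```

View pics/p3.png

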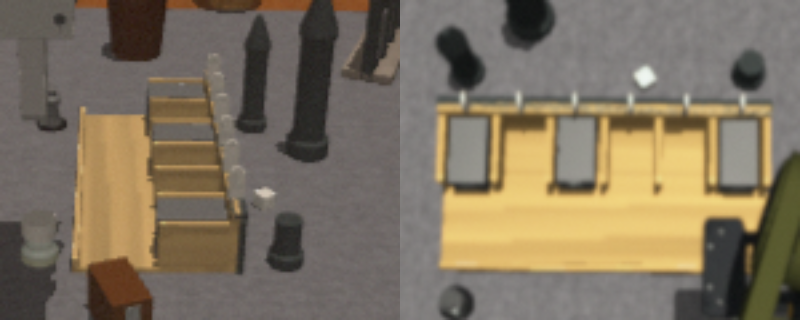

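The case sits in the third gap (top crop (577,150)), level with the stored cases and upright. All tabs are up and the bystanders are in place. I hand in.

```bash
python3 -c "
from station import ctrl
print(ctrl.hand_in())"
```

```text
the job is handed in; nothing more can be done
None
```

I ran the closed fingertips along the rail from the small spire's end, over tabs a and b, stopped on tab c and lifted off. Then I pushed the loose case along the channel to the third gap and in to the back stop, and handed the job in at about 15 s of the 61 s allowed.

- **Case position:** The last picture shows it at y = 0.0885 m (gap centre about 0.089 m). Its centre is at x = 0.5875 m, about 3 mm deeper than the stored case at +y. The stop was felt at about 8 N. It stands upright, with its top at 50 mm.
- **Other objects:** The stored cases, figure1, pot and die look unmoved in the last crops, and all six tabs are upright. The dice cup, deck and figure2 were outside or only partly inside those crops, but the arm never worked near them.
- **Not seen directly:** The finger hid tab c while it leaned. I inferred that lean from the finger's position, about 28 mm past first contact. The leans of tabs a and b during the sweep are also inferred, since I took no picture as they were passed.
- **Disagreement:** The rack's yaw estimates ranged from 0 to 1.1 degrees. I used 0.3 degrees and the case slid in without catching.

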